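# Uncouple a trolley drawbar and hold it up for inspection

## Robot

A 7-joint arm with a two-finger parallel gripper is mounted at the origin on the work surface. World frame = base frame: x ahead of the robot, y to its left, z up, the work surface at z = 0. Lengths are in m, angles in rad, forces in N, time in s.
With the tool pointing down it reaches from about 0.35 to 0.9 m from the base axis. Payload 8.1 kg.
Tool frame: the origin (TCP) lies at the very end of the fingers, on their centre line; the grasp point (between the pads) lies 19 mm behind it; z points along the fingers, y is the line along which they close (so a half turn about z gives the same grasp; the last joint's range is limited). The gripper opens to 85 mm and grips with 20 to 120 N. Pads are 22 mm wide; open, the fingers measure 114 mm over their backs; the gripper's body (76 mm by 85 mm) begins 54 mm behind the grasp point. The pads swing forward as they close: fully open they stand 13 mm farther back than shut.
Start: joints at [1.007, 0.434, 0.025, 1.573, -0.012, 1.134, -0.075], TCP at [0.278, -0.56, 0.231] pointing down, gripper open.
Joint ranges: [-2.62, 2.62], [-0.44, 2.09], [-1.27, 1.32], [0.08, 2.57], [-1.32, 4.46], [0.12, 2], [-2.74, 2.74]. Speed limits (rad/s): [2.22, 2.22, 3.01, 3.01, 3.14, 3.14, 3.14].

## Interface

Orientations are given as a 3x3 rotation matrix whose columns are the frame's x, y, z axes.
In Python, from bench import sensors, viewer, workorder gives the robot as it stands. The module is installed in compiled form; this text tells all that it offers.
- The arm moves only by the tool step_arm, never from a script. Its argument "plan" is a list of rows, each a list of 7 numbers: the turn, a rotation vector about the tool's x, y, z in rad, then the shift along the tool's x, y, z in m, then the opening, from 0 (shut) to 1 (fully open). In form: [[ax, ay, az, tx, ty, tz, hand], ...]. A call has 1 to 20 rows; each row shifts and turns the commanded pose from where the row before left it, along the tool's axes as they then stand; what a row does not reach is not made up. A row lasts 1/12 s, in which the tool goes at most 41.7 mm and 7.16 degrees, less where a joint would pass 70% of its speed; a pose out of reach is approached as far as the arm can. A call with a gripper value outside its range is refused whole. The fingers move at their own pace and stop on an object; "grip_force" is the grip in N (left out, the last holds). Time passes only in rows, so rows that do not move let the fingers close. It gives the time, the measured TCP pose, the force, the opening and the grip force at its end, in the units of the state.
- sensors.state(): the state, without advancing time (a new reading comes with each control period).
- viewer.snapshot(name): name is "side" or "top"; returns (picture, depth): 400x640x3 uint8, red, green, blue; 400x640 float32, m along the optical axis (not along the pixel's ray), 0 where there is no reading.
- viewer.camera_params(name): a dict with "fovy" (degrees; the focal length in pixels is half the picture's height over the tangent of half this angle, whatever the lens; pixels are square), "cx", "cy" (the principal point, pixels), "T" (4x4, takes a point from camera to world coordinates). Camera axes: x right, y up, looking along -z (the intrinsics and any distortion apply to the point x, -y, -z); pixel columns grow to the right and rows downward; lengths in m; the calibration is good to about 2 mm. A picture is of the moment at which its call begins. camera_params takes no time and is no camera call.
- workorder.sign_off(): hands the job in; it is judged then, once.
The state is a dict: "t": time; "q": joint angles; "joint_vel": joint speeds; "tau": joint torques, N m; "tool_pos": TCP position; "ee_rot": TCP orientation; "force": force on the tool from outside, world axes, zero at the start; "wrist_torque": the same for the moment, N m; "width": opening from 0.0 (shut) to 1.0 (fully open); "grasp_force": force on a finger pad.
Only numpy, scipy, OpenCV 4.12 (cv2) and the standard library are available. Lean on these libraries where they do the work, as an engineer would, in place of code of your own. Each camera call takes 0.05 s, during which the arm holds its last target. There are 200 camera calls.

## Task

The hinged trolley drawbar on the jig has to come up off its ball for inspection, and grit drops out of the coupler when it does, so first set the loose knobbed cover on the open cup of bearing balls, seated and level, and let go of it. Then pull the drawbar's spring latch out sideways, keep it pulled while you lift the coupler off the ball, and finish while still holding the drawbar up in the gripper, motionless, with the coupler about 100 mm above its coupled height. Leave the cup where it stands and do not disturb the other things on the bench.

Things in the scene. Friction and masses are not known exactly. Their poses are not given: they have to be found in the camera images.
- lid_knob (a point): Loose white plastic cover, 70 g: 88 mm round plate, upright round knob on top (23 mm diameter, 29 mm tall), round plug below (68 mm diameter, 6 mm deep). Lies right way up on the bench. The point is on the axis, half-way up the knob: 27 mm above the plug's underside, 21 mm above the underside of the plate's edge, 17 mm above the plate's top, 12 mm below the knob's top. z axis: up.
- cup_rim (a point): Open white plastic cup, 70 mm tall, at the rim 82 mm outside and 76 mm inside diameter, with steel bearing balls in its lower half; about 0.4 kg, loose on the bench. The point is the centre of the mouth, level with the rim, 70 mm above the bench; z up. When the cover is seated its plate rests on the rim and the cover's knob point is 21 mm above this point.
- latch_grip (a point): Upright pull of the spring latch: black sleeved tab beside the coupler, 73 mm from the ball axis, 22 mm long (its x), 14 mm thick (its y), sleeve 50 mm tall. The point is the sleeve's middle: 24 mm below its top, 19 mm above the coupler's top, 139 mm above the bench when coupled. x axis: along the drawbar to its hinge; the pull is towards -y; z up. Moves with latch and drawbar.
- latch (a joint): How far the latch is pulled out, in m: 0 sprung home (fork under the ball), 0.020 at its stop. The spring pushes it home with 6 N at 0, 12 N at the stop. The drawbar can leave the ball only while the latch is pulled at least 0.016; let go, it springs home at once.
- coupler (a point): Centre of the socket in the round-nosed pressed steel coupler head (52 mm wide, top 25 mm above this point) at the robot's end of the drawbar, a grey 30 mm square tube. Sits on the ball's centre, 95 mm above the bench, when coupled; about 195 mm above the bench when raised as asked. The drawbar's hinge is free: some 4 N lift it here, and let go it falls. Axes as for the latch pull.
- ball (a point): Centre of the steel hitch ball, 32 mm diameter, on the ball mount of the grey jig plate (430 x 120 mm, fixed to the bench); 95 mm above the bench. x axis along the level drawbar towards its hinge, z up. The hinge pin lies 300 mm from here along this x axis, at the same height, and runs along the y axis; the drawbar swings up about it.
- driver: Bystander: cordless driver lying on its side, 200 x 170 x 48 mm; origin under its barrel.
- wrench: Bystander: open-ended steel wrench lying flat; origin at its middle.
- parts_bin: Bystander: black open bin of screws, 110 x 80 x 50 mm; origin under its middle.
- tall_cup: Bystander: empty white cup, narrower and taller (54 mm diameter, 95 mm tall) than the one with the balls; origin under its middle.
- moulding: Bystander: white plastic moulding, 170 x 110 x 37 mm, lying flat; origin under its middle.
- spray: Bystander: aluminium spray can, 56 mm diameter, 170 mm tall; origin under its middle.
There are look-alikes about, which are no part of the job. What is shaped like the part that bears lid_knob but orange or yellow is not meant. Leave any turquoise look-alike of the part that bears cup_rim alone.

How it is judged:
By the outcome, as a careful person would: the job done as asked, in the order asked, and still so for the second after the job is handed in, while the arm keeps its last pose, push and grip.
It also fails if it takes over 58 s, if anything falls off the work surface, if the arm or the gripper's body presses on something with over 40 N, if the wrist force passes 120 N, or if a joint passes its speed limit or range.

## Working session

There is one attempt and no reset: what is moved stays moved. The work goes in short steps, Python scripts to look and compute and a tool call to move; the robot and the scene stay as the last step left them, time stands still between calls to the robot, and variables do not carry over. Pictures are saved under pics/ and viewed, at most 10 in all, crops included, and the job is handed in when it is done.

Besides the shell and the picture viewer there is one more tool, called after "Request:" as name(argument=value, ...), one argument or row to a line, values as JSON. step_arm: Moves the arm, as the interface text tells. Its arguments: {"type":"object","properties":{"plan":{"type":"array"},"grip_force":{"type":"number"}},"required":["plan"]}

```bash
mkdir -p pics
cat > h.py <<'E'
import numpy as np,cv2
from bench import sensors,viewer
def snap(n):
    p,d=viewer.snapshot(n); np.savez(f'{n}.npz',p=p,d=d); return p,d
def pt(n,u,v,d):
    c=viewer.camera_params(n); f=200/np.tan(np.radians(c['fovy'])/2)
    P=np.array([(u-c['cx'])/f*d,-(v-c['cy'])/f*d,-d,1]); return (c['T']@P)[:3]
def cloud(n,d):
    c=viewer.camera_params(n); f=200/np.tan(np.radians(c['fovy'])/2)
    v,u=np.mgrid[:400,:640]; P=np.stack([(u-c['cx'])/f*d,-(v-c['cy'])/f*d,-d,np.ones_like(d)],-1)
    X=(P@np.array(c['T']).T)[...,:3]; X[d==0]=np.nan; return X
E
python3 - <<'E'
from h import *
for n in('side','top'):
    p,d=snap(n); cv2.imwrite(f'pics/{n}0.png',p[...,::-1]); c=viewer.camera_params(n); print(n,{k:np.round(v,3) if not isinstance(v,(str,dict)) else v for k,v in c.items()})
s=sensors.state(); print(s)
E
```

```text
side {'fovy': np.float64(54.083), 'cx': np.float64(318.286), 'cy': np.float64(201.692), 'T': array([[-0.905,  0.193, -0.379,  0.021],
       [-0.425, -0.446,  0.788,  1.051],
       [-0.017,  0.874,  0.485,  0.777],
       [ 0.   ,  0.   ,  0.   ,  1.   ]])}
top {'fovy': np.float64(54.88), 'cx': np.float64(315.665), 'cy': np.float64(200.921), 'T': array([[-0.003,  0.998, -0.057,  0.455],
       [-1.   , -0.003,  0.005, -0.028],
       [ 0.005,  0.057,  0.998,  1.341],
       [ 0.   ,  0.   ,  0.   ,  1.   ]])}
{'t': 0.1, 'q': array([ 1.00741874,  0.43513847,  0.02498707,  1.57401035, -0.01160161,
        1.13399437, -0.07510376]), 'joint_vel': array([-1.16369831e-04, -1.43148529e-03,  1.00999992e-03, -3.43309512e-03,
       -3.38363734e-05, -2.64796569e-04, -9.18162962e-05]), 'tau': array([ 3.04205896e-03, -6.71759391e+01,  1.02816023e+00, -3.16905892e+01,
        1.58082205e-02,  7.20172422e-03,  4.63947072e-05]), 'tool_pos': array([ 0.27764784, -0.55943769,  0.23061218]), 'ee_rot': array([[ 8.95745260e-01,  4.44567071e-01, -7.40333376e-04],
       [ 4.44567668e-01, -8.95744473e-01,  1.19467784e-03],
       [-1.32035100e-04, -1.39925530e-03, -9.99999012e-01]]), 'force': array([ 0.10358241, -0.13353141, -0.6965793 ]), 'wrist_torque': array([-0.02053876,  0.01791123, -0.01652417]), 'grasp_force': 0.0, 'width': 0.9978047806783964}
```

View pics/top0.png

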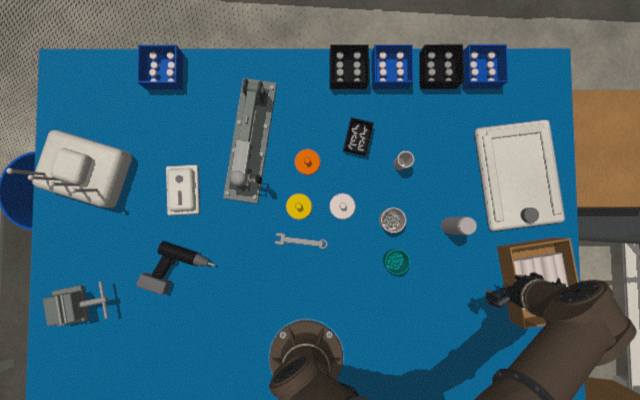

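View pics/side0.png

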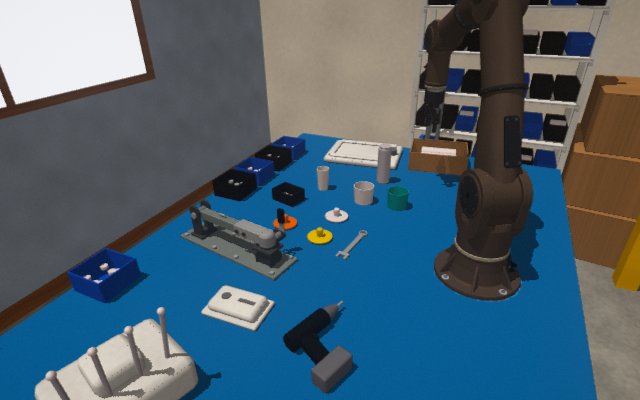

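The top view shows the white cover at (343,206), with look-alikes in orange at (307,161) and yellow at (299,207). The ball cup is at (393,221); the turquoise cup at (396,263) and tall cup at (404,160) are not wanted. The drawbar runs from about (262,90) to the coupler at (238,180), with the latch tab near (262,188). The side view agrees: cover (337,215), cup (364,193), black latch pull (281,215).

Run:
```python
from h import *
from scipy.optimize import least_squares
def circ(P):
    r=least_squares(lambda q:np.hypot(P[:,0]-q[0],P[:,1]-q[1])-q[2],[*P[:,:2].mean(0),.03],loss='soft_l1',f_scale=.002); return r.x.round(4)
X={};I={}
for n in('top','side'):
    z=np.load(n+'.npz'); I[n]=z['p']; X[n]=cloud(n,z['d'])
def sub(n,u0,u1,v0,v1,zl,zh,f=None):
    P=X[n][v0:v1,u0:u1]; m=(P[...,2]>zl)&(P[...,2]<zh)
    return P[m]
print('bench z', [np.nanmedian(X['top'][v-3:v+3,u-3:u+3,2]).round(4) for u,v in((343,235),(420,190),(290,130))], np.nanmedian(X['side'][270:280,400:410,2]))
for n,b in(('top',(325,361,188,224)),('side',(322,352,205,225))):
    P=sub(n,*b,.004,.2); print(n,'lid',len(P),P[:,2].max(),'all mid',((P.max(0)+P.min(0))/2).round(4),'ext',np.ptp(P,0).round(4))
    K=P[P[:,2]>.025]; print(' knob',len(K),((K.max(0)+K.min(0))/2).round(4),np.ptp(K,0).round(4))
for n,b in(('top',(375,412,203,240)),('side',(350,378,178,208))):
    P=sub(n,*b,.063,.08); print(n,'cup',len(P),circ(P),P[:,2].max(),((P.max(0)+P.min(0))/2).round(4),np.ptp(P,0).round(4))
# drawbar tube
P=sub('top',225,280,80,165,.09,.2); print('bar',len(P))
P=X['top'][175:215,215:285]; 
print('heights cm near coupler (row 165..205, col 225..280 step 3)')
print((X['top'][165:206:3,225:282:3,2]*1000).round(0))
a=cv2.resize(I['top'][60:220,210:370][...,::-1],None,fx=3.6,fy=3.6,interpolation=cv2.INTER_CUBIC)
b=cv2.resize(I['side'][190:280,170:310][...,::-1],None,fx=5.6,fy=5.6,interpolation=cv2.INTER_CUBIC)
cv2.imwrite('pics/c1.png',a); cv2.imwrite('pics/c2.png',b)
```

```text
bench z [np.float64(0.0013), np.float64(0.0011), np.float64(0.0005)] 0.0007273726954943882
top lid 567 0.04252467440015817 all mid [ 0.5154 -0.1283  0.0233] ext [0.1219 0.1218 0.0385]
 knob 37 [ 0.5156 -0.1245  0.0375] [0.0205 0.0207 0.01  ]
side lid 252 0.0426537023766268 all mid [ 0.5281 -0.1428  0.0234] ext [0.1203 0.1258 0.0384]
 knob 31 [ 0.5117 -0.1266  0.0344] [0.0219 0.0243 0.0166]
top cup 89 [ 0.4663 -0.2894  0.039 ] 0.0772438251670502 [ 0.4674 -0.2897  0.0704] [0.0794 0.0803 0.0137]
side cup 82 [ 0.4634 -0.2913  0.0389] 0.07362996709391123 [ 0.4628 -0.293   0.0685] [0.0815 0.088  0.0104]
bar 1127
heights cm near coupler (row 165..205, col 225..280 step 3)
[[ -1.   3.  10. 118. 112. 115. 112. 109.   4.  12.   7.  14.   7.   3.
    1.   4.   3.   3.   5.]
 [  1.  10.  12. 115. 117. 109. 112.  99.  10.  12.   8.  10.   7.   3.
    5.   1.   0.   2.  -7.]
 [ -0.   8. 119. 117. 121. 114. 117.  90.  66.   9.  10.  10.  14.   2.
    2.   4.   0.  -1.   2.]
 [ -1.  13. 118. 120. 119. 118. 118.  82.  84.  11.  83.  92.  11.   0.
    4.   0.   7.   0.   5.]
 [ -0.   5. 119. 125. 119.
[... 274 characters left out ...]
 [  6.  11.  69.  67.  71.  67.  69.  68.  78.  85.  86.   7.  -1.   1.
   -2.   2.   3.  -2.   3.]
 [ 11.  10.  11.  13.  65.  67.  69.  69.  14.  11.   8.  12.   1.  -1.
   -5.  -2.  -0.   2.  -2.]
 [ 19.  20.  10.  10.   9.  10.  12.  15.  10.  17.   7.   7.  -3.   0.
   -2.  -4.   1.  -2.   1.]
 [ 12.   9.  13.  11.  11.  12.   8.   9.   9.  17.  15.   8.   3.  -2.
   -3.   0.   1.  -1.   3.]
 [  2.  10.  13.  11.  12.   3.  12.   8.   5.   6.  13.   2.   2.   2.
   -5.  -3.   2.  -1.   4.]
 [  7.   2.   3.   4.   7.   2.  -3.   4.  10.   9.  12.  -2.   3.   0.
   -3.   1.   2.   5.   2.]
 [  3.   1.  -3.   1.  -2.   2.  -4.   4.   1.   1.  -3.  -6.   3.  -2.
    0.  -1.  -4.  -1.   1.]]
```

View pics/c1.png

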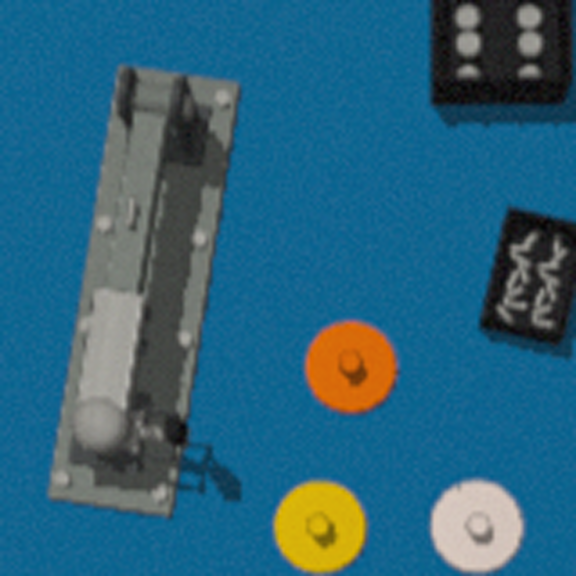

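View pics/c2.png

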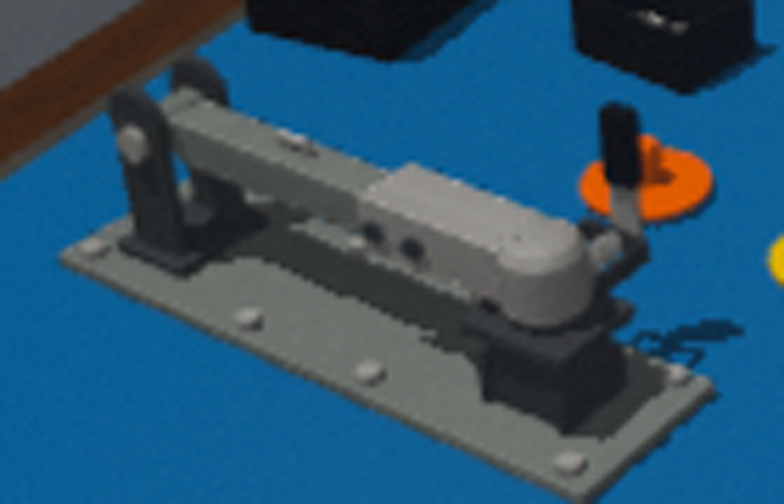

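The crop confirms the cover choice: white plate at (342.5,206.1), with its knob at (343.3,205.6). The black latch pull stands to the right of the coupler at about (259,179). In the side view its sleeve middle is at about (280.5,216).

```bash
cat >> h.py <<'E'
def ray(n,u,v,z):
    o=np.array(viewer.camera_params(n)['T'])[:3,3]; p=pt(n,u,v,1.); return o+(p-o)*(z-o[2])/(p[2]-o[2])
R0=lambda a:np.array([[np.cos(a),-np.sin(a)],[np.sin(a),np.cos(a)]])
E
python3 - <<'E'
from h import *
c=lambda x,y:(210+x/3.6-.36,60+y/3.6-.36)
d=lambda x,y:(170+x/5.6-.41,190+y/5.6-.41)
for nm,(u,v),z in(('lidplate',c(477,526),.010),('lidknobtop',c(480,524),.039),('dome',c(100,424),.112),('latchtop',c(175,430),.163)): print(nm,ray('top',u,v,z).round(4))
q=[ray('top',*c(*p),.010) for p in((122,66),(240,82),(172,517),(50,497))]; q=np.array(q)
print('plate ctr',q.mean(0).round(4),'len',[np.linalg.norm(q[i]-q[i-1]).round(3) for i in range(4)])
v=(q[0]-q[3]+q[1]-q[2]); yaw=np.arctan2(v[1],v[0]); print('yaw',yaw)
print('side sleeve mid',ray('side',*d(619,145),.139).round(4),'top',ray('side',*d(617,106),.163).round(4))
# masks: white lid & cup rim, dark sleeve
for n,b in(('top',(250,275,165,195)),('side',(272,290,203,230))):
    z=np.load(n+'.npz'); X=cloud(n,z['d'])[b[2]:b[3],b[0]:b[1]]; I=z['p'][b[2]:b[3],b[0]:b[1]]
    m=(I.max(-1)<60)&(X[...,2]>.11)&(X[...,2]<.18); print(n,m.sum(),np.median(X[m],0).round(4))
for n,b,zz in(('top',(325,361,188,224),.010),('top',(375,412,203,240),.070),('side',(322,352,205,225),.010)):
    I=np.load(n+'.npz')['p'][b[2]:b[3],b[0]:b[1]].astype(int); m=((I[...,0]>I[...,2]-40)).astype(np.uint8)
    k=max(cv2.findContours(m,0,1)[0],key=cv2.contourArea); (u,v),_,_=cv2.fitEllipse(k); e=cv2.fitEllipse(k); print(n,b,np.round(e[1],1),(u+b[0],v+b[2]),ray(n,u+b[0],v+b[2],zz).round(4))
E
```

```text
lidplate [ 0.5143 -0.1268  0.01  ]
lidknobtop [ 0.5148 -0.1275  0.039 ]
dome [0.6016 0.2159 0.112 ]
latchtop [0.5902 0.1418 0.163 ]
plate ctr [0.7457 0.1923 0.01  ] len [np.float64(0.428), np.float64(0.117), np.float64(0.431), np.float64(0.119)]
yaw -0.15222714996006667
side sleeve mid [0.592  0.1447 0.139 ] top [0.5929 0.1423 0.163 ]
top 45 [0.5919 0.142  0.1602]
side 93 [0.5878 0.1489 0.1406]
top (325, 361, 188, 224) [24.7 25.3] (342.0283718109131, 205.87019538879395) [ 0.5138 -0.1264  0.01  ]
top (375, 412, 203, 240) [24.7 26.4] (392.33857917785645, 220.17755317687988) [ 0.4634 -0.2877  0.07  ]
side (322, 352, 205, 225) [13.6 21.7] (336.2486629486084, 215.56371784210205) [ 0.5116 -0.1233  0.01  ]
```

Request:
step_arm(
  plan=[
    [0,0,0.102,0,0,0,1],
    [0,0,0.102,0,0,0,1],
    [0,0,0.102,0,0,0,1],
    [0,0,0.102,0,0,0,1],
    [0,0,0.102,0,0,0,1],
    [0,0,0.103,0,0,0,1],
    [0,0,0,0.012,-0.033,0,1],
    [0,0,0,0.012,-0.033,0,1],
    [0,0,0,0.012,-0.033,0,1],
    [0,0,0,0.012,-0.033,0,1],
    [0,0,0,0.012,-0.033,0,1],
    [0,0,0,0.012,-0.033,0,1],
    [0,0,0,0.012,-0.033,0,1],
    [0,0,0,0.012,-0.033,0,1],
    [0,0,0,0.012,-0.033,0,1],
    [0,0,0,0.012,-0.033,0,1],
    [0,0,0,0.012,-0.033,0,1],
    [0,0,0,0.012,-0.033,0,1],
    [0,0,0,0.012,-0.033,0,1],
    [0,0,0,0.011,-0.035,0,1],
  ],
)

```text
t: 1.77
tool_pos: [0.5137, -0.1253, 0.2311]
ee_rot: [[0.988, -0.152, -0.0], [-0.152, -0.988, -0.0], [-0.0, 0.0, -1.0]]
force: [1.4, -1.2, 0.2]
width: 1.0
grasp_force: 0.0
```

Request:
step_arm(
  plan=[
    [0,0,0,0,0.001,0.03,0.6],
    [0,0,0,0,0,0.03,0.6],
    [0,0,0,0,0,0.03,0.6],
    [0,0,0,0,0,0.03,0.6],
    [0,0,0,0,0,0.03,0.6],
    [0,0,0,0,0,0.03,0.6],
    [0,0,0,0,0,0.015,0.6],
    [0,0,0,0,0,0.012,0.6],
    [0,0,0,0,0,0.011,0.6],
    [0,0,0,0,0,0,0.6],
    [0,0,0,0,0,0,0.6],
    [0,0,0,0,0,0,0],
    [0,0,0,0,0,0,0],
    [0,0,0,0,0,0,0],
    [0,0,0,0,0,0,0],
    [0,0,0,0,0,0,0],
    [0,0,0,0,0,0,0],
    [0,0,0,0,0,0,0],
    [0,0,0,0,0,0,0],
    [0,0,0,0,0,0,0],
  ],
  grip_force=40,
)

```text
t: 3.43
tool_pos: [0.5139, -0.1276, 0.0144]
ee_rot: [[0.988, -0.152, 0.002], [-0.152, -0.988, -0.0], [0.002, 0.0, -1.0]]
force: [-1.9, 0.5, 6.2]
width: 0.249
grasp_force: 39.1
```

Request:
step_arm(
  plan=[
    [0,0,0,0,0,-0.01,0],
    [0,0,0,0,0,-0.02,0],
    [0,0,0,0,0,-0.03,0],
    [0,0,0,0,0,-0.03,0],
    [0,0,0,0,0,-0.03,0],
    [0,0,0,0,0,-0.02,0],
    [0,0,0,-0.002,0.014,0,0],
    [0,0,0,-0.004,0.028,0,0],
    [0,0,0,-0.004,0.028,0,0],
    [0,0,0,-0.004,0.028,0,0],
    [0,0,0,-0.004,0.028,0,0],
    [0,0,0,-0.004,0.028,0,0],
    [0,0,0,-0.002,0.014,0,0],
    [0,0,0,0,0,0,0],
    [0,0,0,0,0,0,0],
    [0,0,0,0,0,0,0],
  ],
)

```text
t: 4.77
tool_pos: [0.4644, -0.2889, 0.1538]
ee_rot: [[0.989, -0.151, 0.001], [-0.151, -0.989, 0.001], [0.0, -0.001, -1.0]]
force: [0.6, 0.1, -0.9]
width: 0.245
grasp_force: 39.4
```

Run:
```python
from h import *
p,d=snap('side'); t,_=snap('top')
s=sensors.state(); print(s['tool_pos'],s['ee_rot'].round(3),s['width'],s['force'])
a=cv2.resize(p[110:220,300:430][...,::-1],None,fx=4,fy=4,interpolation=cv2.INTER_CUBIC)
b=cv2.resize(t[165:275,340:410][...,::-1],None,fx=4,fy=4,interpolation=cv2.INTER_CUBIC)
cv2.imwrite('pics/l1.png',np.hstack([a,b]))
```

```text
[ 0.46458012 -0.28849152  0.15360546] [[ 0.989 -0.15   0.   ]
 [-0.15  -0.989  0.001]
 [ 0.    -0.001 -1.   ]] 0.2480260387540756 [ 0.13453696  0.01227799 -0.77366215]
```

View pics/l1.png

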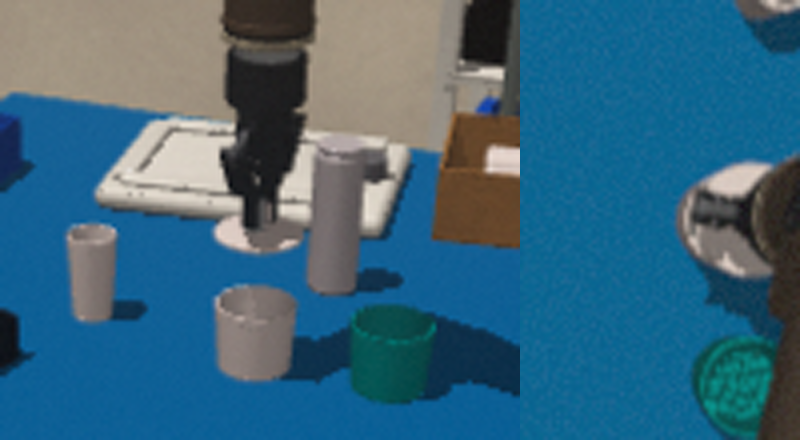

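The cover hangs level in the gripper, centred at about (364.5,168) in the side image. The cup rim is just below it at about (364,186). I'll check the offset numerically.

Run:
```python
from h import *
k=lambda x,y:(300+x/4-.375,110+y/4-.375)
for x,y in((258,232),(258.5,233)): print('lid',ray('side',*k(x,y),.148).round(4))
for x,y in((257,305),(257,304)): print('cup',ray('side',*k(x,y),.070).round(4))
I=np.load('side.npz')['p']; X=cloud('side',np.load('side.npz')['d'])
P=X[155:180,345:385].reshape(-1,3); P=P[(P[:,2]>.138)&(P[:,2]<.158)&(abs(P[:,0]-.464)<.07)&(abs(P[:,1]+.289)<.07)]
print(len(P),((P.max(0)+P.min(0))/2).round(4),np.ptp(P,0).round(4),np.median(P,0).round(4))
P=X[175:210,345:385].reshape(-1,3); P=P[(P[:,2]>.063)&(P[:,2]<.078)]
print(len(P),((P.max(0)+P.min(0))/2).round(4),np.ptp(P,0).round(4))
```

```text
lid [ 0.4645 -0.2895  0.148 ]
lid [ 0.4632 -0.2875  0.148 ]
cup [ 0.4614 -0.2871  0.07  ]
cup [ 0.4621 -0.2892  0.07  ]
147 [ 0.4621 -0.2854  0.1505] [0.0831 0.0868 0.0111] [ 0.4549 -0.278   0.15  ]
89 [ 0.4638 -0.2885  0.068 ] [0.0787 0.0895 0.0097]
```

Request:
step_arm(
  plan=[
    [0,0,0,-0.001,0,0.01,0],
    [0,0,0,0,0,0.012,0],
    [0,0,0,0,0,0.012,0],
    [0,0,0,0,0,0.005,0],
    [0,0,0,0,0,0.003,0],
    [0,0,0,0,0,0.002,0],
    [0,0,0,0,0,0,0],
    [0,0,0,0,0,0,0],
  ],
)

```text
t: 5.53
tool_pos: [0.4633, -0.2898, 0.1096]
ee_rot: [[0.988, -0.151, 0.001], [-0.151, -0.988, -0.0], [0.001, 0.0, -1.0]]
force: [0.2, 0.2, -0.8]
width: 0.245
grasp_force: 39.4
```

Request:
step_arm(
  plan=[
    [0,0,0,0,0,0.008,0],
    [0,0,0,0,0,0.008,0],
    [0,0,0,0,0,0.006,0],
    [0,0,0,0,0,0.003,0],
    [0,0,0,0,0,0.002,0],
    [0,0,0,0,0,0.002,0],
    [0,0,0,0,0,0.0015,0],
    [0,0,0,0,0,0,0],
    [0,0,0,0,0,0,0],
  ],
)

```text
t: 6.28
tool_pos: [0.4631, -0.2898, 0.0789]
ee_rot: [[0.988, -0.152, 0.0], [-0.152, -0.988, -0.0], [0.0, 0.0, -1.0]]
force: [-0.6, -0.9, -0.9]
width: 0.249
grasp_force: 39.4
```

Request:
step_arm(
  plan=[
    [0,0,0,0,0,0.001,0],
    [0,0,0,0,0,0.0005,0],
    [0,0,0,0,0,0,0],
    [0,0,0,0,0,0,0],
  ],
)

```text
t: 6.62
tool_pos: [0.4633, -0.29, 0.0785]
ee_rot: [[0.988, -0.152, 0.001], [-0.152, -0.988, -0.001], [0.001, 0.0, -1.0]]
force: [-4.1, 1.5, 11.5]
width: 0.25
grasp_force: 40.6
```

Request:
step_arm(
  plan=[
    [0,0,0,0,0,-0.0005,0.3],
    [0,0,0,0,0,0,0.4],
    [0,0,0,0,0,0,0.5],
    [0,0,0,0,0,0,0.6],
    [0,0,0,0,0,0,0.6],
    [0,0,0,0,0,0,0.6],
    [0,0,0,0,0,-0.01,0.6],
    [0,0,0,0,0,-0.02,0.6],
    [0,0,0,0,0,-0.03,0.6],
    [0,0,0,0,0,-0.03,0.6],
    [0,0,0,0,0,-0.03,0.6],
    [0,0,0,0,0,-0.03,0.6],
    [0,0,0,0.02,-0.03,0,0.6],
    [0,0,0,0.02,-0.03,0,0.6],
    [0,0,0,0.02,-0.03,0,0.6],
    [0,0,0,0.02,-0.03,0,0.6],
  ],
)

```text
t: 7.95
tool_pos: [0.5611, -0.1822, 0.2291]
ee_rot: [[0.988, -0.152, 0.001], [-0.152, -0.988, -0.0], [0.001, 0.0, -1.0]]
force: [0.1, -0.6, -0.4]
width: 0.6
grasp_force: 0.0
```

Run:
```python
from h import *
p,d=snap('side'); t,td=snap('top')
print(sensors.state()['tool_pos'],sensors.state()['t'],sensors.state()['width'])
a=cv2.resize(p[140:220,300:430][...,::-1],None,fx=4,fy=4,interpolation=cv2.INTER_CUBIC)
b=cv2.resize(t[185:265,355:425][...,::-1],None,fx=4,fy=4,interpolation=cv2.INTER_CUBIC)
cv2.imwrite('pics/l2.png',np.hstack([a,b]))
X=cloud('side',d)[165:200,345:385].reshape(-1,3); P=X[(X[:,2]>.065)&(X[:,2]<.083)&(abs(X[:,0]-.464)<.07)&(abs(X[:,1]+.289)<.07)]
A=np.c_[P[:,:2]-[.464,-.289],np.ones(len(P))]; print(len(P),np.linalg.lstsq(A,P[:,2],rcond=None)[0])
```

```text
[ 0.564167   -0.17635857  0.22848992] 8.05 0.6008238863896879
176 [ 0.00784633 -0.02706328  0.07443421]
```

View pics/l2.png

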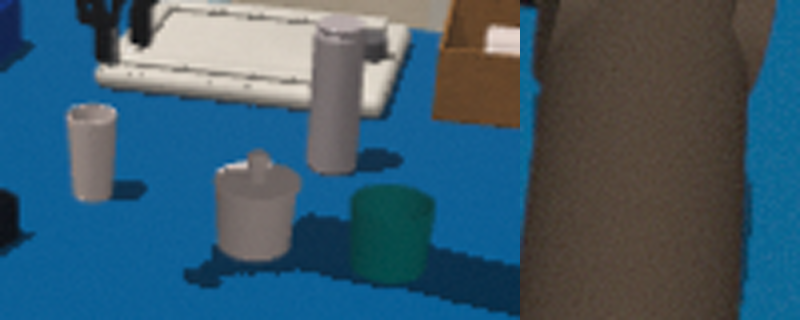

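The cover sits level on the cup, with its knob upright at side (364,180). Next is the latch.

Request:
step_arm(
  plan=[
    [0,0,0,-0.002,-0.02,0,0.5],
    [0,0,0,-0.002,-0.03,0,0.5],
    [0,0,0,-0.002,-0.03,0,0.5],
    [0,0,0,-0.002,-0.03,0,0.5],
    [0,0,0,-0.002,-0.03,0,0.5],
    [0,0,0,-0.002,-0.03,0,0.5],
    [0,0,0,-0.002,-0.03,0,0.5],
    [0,0,0,-0.002,-0.03,0,0.5],
    [0,0,0,-0.002,-0.03,0,0.5],
    [0,0,0,-0.002,-0.03,0,0.5],
    [0,0,0,-0.002,-0.029,0,0.5],
    [0,0,0,0,0,0,0.5],
    [0,0,0,0,0,0,0.5],
    [0,0,0,0,0,0,0.5],
  ],
)

```text
t: 9.22
tool_pos: [0.5869, 0.1342, 0.2281]
ee_rot: [[0.988, -0.152, 0.0], [-0.152, -0.988, -0.001], [0.0, 0.001, -1.0]]
force: [0.1, -0.3, -0.3]
width: 0.494
grasp_force: 0.0
```

Run:
```python
from h import *
p,d=snap('side'); t,td=snap('top')
s=sensors.state();print(s['tool_pos'],s['t'],s['width'],s['q'].round(2))
a=cv2.resize(p[140:270,210:320][...,::-1],None,fx=4,fy=4,interpolation=cv2.INTER_CUBIC)
b=cv2.resize(t[130:225,215:305][...,::-1],None,fx=4,fy=4,interpolation=cv2.INTER_CUBIC)
b=cv2.copyMakeBorder(b,0,a.shape[0]-b.shape[0],0,0,0)
cv2.imwrite('pics/k1.png',np.hstack([a,b]))
```

```text
[0.58705475 0.13341363 0.22804177] 9.3167 0.5017603719708391 [-0.21  0.41 -0.14  1.63  0.06  1.11 -2.09]
```

View pics/k1.png

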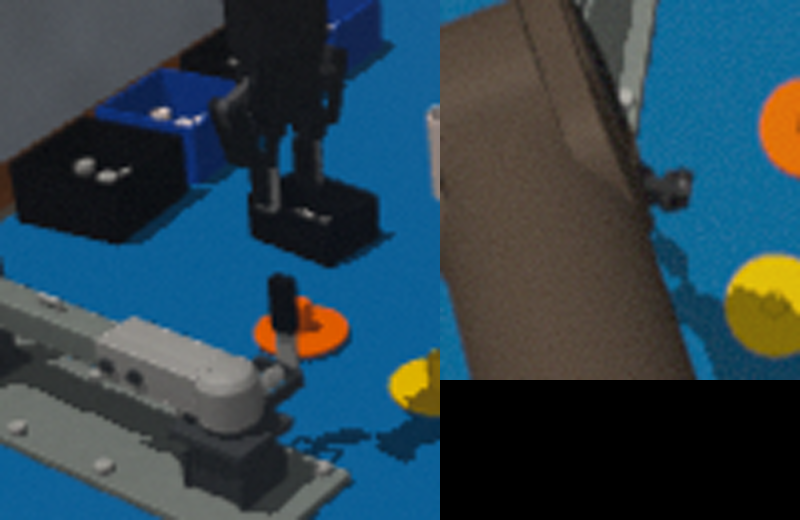

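The open fingers hang above the black sleeve (sleeve top in the crop at (283,278)) and need about 10 mm of +y. I'll correct that, descend and watch the force.

Request:
step_arm(
  plan=[
    [0,0,0,0.0025,-0.01,0,0.5],
    [0,0,0,0,0,0.01,0.5],
    [0,0,0,0,0,0.02,0.5],
    [0,0,0,0,0,0.02,0.5],
    [0,0,0,0,0,0.02,0.5],
    [0,0,0,0,0,0.02,0.5],
    [0,0,0,0,0,0.014,0.5],
    [0,0,0,0,0,0,0.5],
    [0,0,0,0,0,0,0.5],
  ],
)

```text
t: 10.07
tool_pos: [0.5904, 0.1446, 0.1229]
ee_rot: [[0.988, -0.152, -0.002], [-0.152, -0.988, -0.001], [-0.002, 0.001, -1.0]]
force: [1.2, -1.3, 1.2]
width: 0.498
grasp_force: 0.0
```

Run:
```python
from h import *
p,d=snap('side')
s=sensors.state();print(s['tool_pos'],s['t'],s['width'],s['force'])
cv2.imwrite('pics/k2.png',cv2.resize(p[170:260,220:320][...,::-1],None,fx=6,fy=6,interpolation=cv2.INTER_CUBIC))
```

```text
[0.59109414 0.14485006 0.12395315] 10.1167 0.49917653357130487 [-0.45674086 -0.23313747  1.00142534]
```

View pics/k2.png

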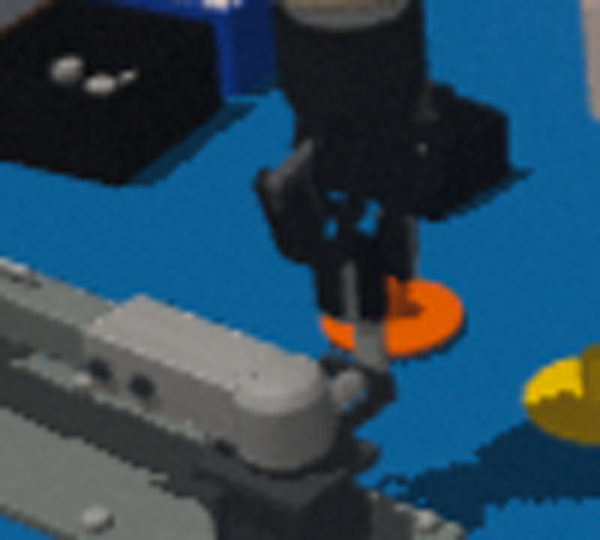

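The sleeve at about (365,305) in the crop stands between the fingers, clear of the coupler, so I'll close.

Request:
step_arm(
  plan=[
    [0,0,0,0,0,0,0.3],
    [0,0,0,0,0,0,0.2],
    [0,0,0,0,0,0,0],
    [0,0,0,0,0,0,0],
    [0,0,0,0,0,0,0],
    [0,0,0,0,0,0,0],
    [0,0,0,0,0,0,0],
    [0,0,0,0,0,0,0],
  ],
  grip_force=80,
)

```text
t: 10.78
tool_pos: [0.5916, 0.1449, 0.1249]
ee_rot: [[0.988, -0.152, 0.002], [-0.152, -0.988, 0.0], [0.002, -0.001, -1.0]]
force: [-1.8, -1.2, 6.1]
width: 0.159
grasp_force: 78.2
```

Request:
step_arm(
  plan=[
    [0,0,0,0,0.003,0,0],
    [0,0,0,0,0.003,0,0],
    [0,0,0,0,0.003,0,0],
    [0,0,0,0,0.003,0,0],
    [0,0,0,0,0.003,0,0],
    [0,0,0,0,0,0,0],
    [0,0,0,0,0,0,0],
  ],
)

```text
t: 11.37
tool_pos: [0.5898, 0.1333, 0.1249]
ee_rot: [[0.989, -0.15, 0.003], [-0.15, -0.989, 0.004], [0.003, -0.005, -1.0]]
force: [1.6, 10.2, 1.6]
width: 0.152
grasp_force: 77.8
```

Request:
step_arm(
  plan=[
    [0,0,0,0,0.003,0,0],
    [0,0,0,0,0.003,0,0],
    [0,0,0,0,0.002,0,0],
    [0,0,0,0,0,0,0],
    [0,0,0,0,0,0,0],
  ],
)

```text
t: 11.78
tool_pos: [0.5887, 0.1262, 0.1249]
ee_rot: [[0.989, -0.149, 0.004], [-0.149, -0.989, 0.005], [0.003, -0.006, -1.0]]
force: [3.5, 11.2, -0.0]
width: 0.155
grasp_force: 77.9
```

Request:
step_arm(
  plan=[
    [0,0,0,0,0.0015,0,0],
    [0,0,0,0,0.0015,0,0],
    [0,0,0,0,0,0,0],
    [0,0,0,0,0,0,0],
  ],
)

```text
t: 12.12
tool_pos: [0.5885, 0.125, 0.1249]
ee_rot: [[0.989, -0.148, 0.005], [-0.148, -0.989, 0.007], [0.003, -0.008, -1.0]]
force: [5.5, 15.9, -2.0]
width: 0.152
grasp_force: 78.4
```

Request:
step_arm(
  plan=[
    [0,-0.0085,0,0.00027,0,-0.00255,0],
    [0,-0.0085,0,0.00027,0,-0.00255,0],
    [0,-0.0085,0,0.00027,0,-0.00255,0],
    [0,-0.0085,0,0.00027,0,-0.00255,0],
    [0,-0.0085,0,0.00027,0,-0.00255,0],
    [0,-0.0085,0,0.00027,0,-0.00255,0],
    [0,0,0,0,0,0,0],
  ],
  grip_force=100,
)

```text
t: 12.7
tool_pos: [0.5904, 0.1247, 0.14]
ee_rot: [[0.988, -0.148, -0.047], [-0.148, -0.989, 0.015], [-0.049, -0.008, -0.999]]
force: [6.1, 15.7, -5.0]
width: 0.152
grasp_force: 97.8
```

Request:
step_arm(
  plan=[
    [0,-0.0085,0,0.00027,0,-0.00255,0],
    [0,-0.0085,0,0.00027,0,-0.00255,0],
    [0,-0.0085,0,0.00027,0,-0.00255,0],
    [0,-0.0085,0,0.00027,0,-0.00255,0],
    [0,-0.0085,0,0.00027,0,-0.00255,0],
    [0,-0.0085,0,0.00027,0,-0.00255,0],
    [0,-0.0085,0,0.00027,0,-0.00255,0],
    [0,-0.0085,0,0.00027,0,-0.00255,0],
    [0,-0.0085,0,0.00027,0,-0.00255,0],
    [0,-0.0085,0,0.00027,0,-0.00255,0],
    [0,-0.0085,0,0.00027,0,-0.00255,0],
    [0,-0.0085,0,0.00027,0,-0.00255,0],
    [0,-0.0085,0,0.00027,0,-0.00255,0],
    [0,-0.0085,0,0.00027,0,-0.00255,0],
    [0,-0.0085,0,0.00027,0,-0.00255,0],
    [0,-0.0085,0,0.00027,0,-0.00255,0],
    [0,-0.0085,0,0.00027,0,-0.00255,0],
    [0,0,0,0,0,0,0],
  ],
)

```text
t: 14.2
tool_pos: [0.5996, 0.1233, 0.1821]
ee_rot: [[0.971, -0.148, -0.189], [-0.144, -0.989, 0.036], [-0.193, -0.008, -0.981]]
force: [4.6, 17.0, -5.3]
width: 0.152
grasp_force: 98.0
```

Request:
step_arm(
  plan=[
    [0,-0.0085,0,0.00027,0,-0.00255,0],
    [0,-0.0085,0,0.00027,0,-0.00255,0],
    [0,-0.0085,0,0.00027,0,-0.00255,0],
    [0,-0.0085,0,0.00027,0,-0.00255,0],
    [0,-0.0085,0,0.00027,0,-0.00255,0],
    [0,-0.0085,0,0.00027,0,-0.00255,0],
    [0,-0.0085,0,0.00027,0,-0.00255,0],
    [0,-0.0085,0,0.00027,0,-0.00255,0],
    [0,-0.0085,0,0.00027,0,-0.00255,0],
    [0,-0.0085,0,0.00027,0,-0.00255,0],
    [0,-0.0085,0,0.00027,0,-0.00255,0],
    [0,-0.0085,0,0.00027,0,-0.00255,0],
    [0,-0.0085,0,0.00027,0,-0.00255,0],
    [0,-0.0085,0,0.00027,0,-0.00255,0],
    [0,-0.0085,0,0.00027,0,-0.00255,0],
    [0,-0.0085,0,0.00027,0,-0.00255,0],
    [0,-0.0085,0,0.00027,0,-0.00255,0],
    [0,0,0,0,0,0,0],
    [0,0,0,0,0,0,0],
    [0,0,0,0,0,0,0],
  ],
)

```text
t: 15.87
tool_pos: [0.6146, 0.1209, 0.2222]
ee_rot: [[0.933, -0.148, -0.327], [-0.137, -0.989, 0.057], [-0.332, -0.008, -0.943]]
force: [4.5, 16.7, -3.2]
width: 0.151
grasp_force: 98.2
```

Run:
```python
from h import *
p,d=snap('side'); s=sensors.state()
print(s['tool_pos'],s['ee_rot'].round(3),s['t'],s['force'],s['width'],abs(s['joint_vel']).max())
cv2.imwrite('pics/f1.png',p[...,::-1])
```

```text
[0.61458816 0.12094749 0.22220042] [[ 0.933 -0.148 -0.327]
 [-0.137 -0.989  0.057]
 [-0.332 -0.008 -0.943]] 15.9167 [ 4.46669609 16.95654318 -3.95734362] 0.1522422357649442 0.00153131441891534
```

View pics/f1.png

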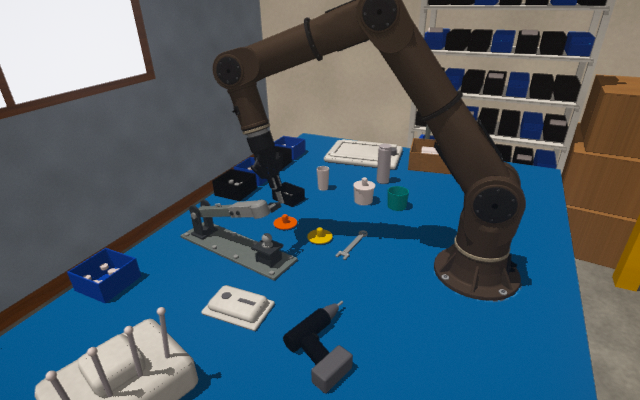

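The side view shows the drawbar raised with the coupler held near (265,208), clear of the ball at (266,240). The cover is still on the cup at (364,190), the bystanders look untouched, and the arm is still.

```bash
python3 -c "
from bench import workorder
print(workorder.sign_off())"
```

```text
the job is handed in; nothing more can be done
None
```

The job is handed in: the cover sits level on the ball cup and is released, and the gripper is holding the drawbar motionless with its latch pulled out and the coupler about 99 mm above its coupled height.

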